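# Load the dosing carriage in recipe order

### The arm

A 6-joint arm with a two-finger parallel gripper is mounted at the origin on the work surface. World frame = base frame: x ahead of the robot, y to its left, z up, the work surface at z = 0. Lengths are in m, angles in rad, forces in N, time in s.
With the tool pointing down it reaches from about 0.325 to 1 m from the base axis. Payload 5.1 kg.
Tool frame: the origin (TCP) lies midway between the tips of the shut fingers; the grasp point (between the pads) lies 19 mm behind it (ctrl.hold_point_z is the distance from the TCP to the grasp point, in m); z points along the fingers, x is the direction in which the jaws open and shut, and the axes are right-handed (so a half turn about z gives the same grasp; the last joint's range is limited). The gripper opens to 85 mm and grips with 20 to 120 N. Pads are 22 mm wide; open, the fingers measure 114 mm over their backs; the gripper's body (76 mm by 85 mm) begins 54 mm behind the grasp point. The pads swing forward as they close: fully open they stand 13 mm farther back than shut.
Start: joints at [-1.372, 0.124, 1.65, -0, 1.367, -0.083], TCP at [0.181, -0.624, 0.231] pointing down, gripper open.
Joint ranges: [-2.61, 2.61], [-1.02, 2.33], [0.03, 2.71], [-1.35, 4.49], [0.32, 2.68], [-2.91, 2.91]. Speed limits (rad/s): [2.57, 2.57, 3.14, 3.14, 3.14, 3.14].

### API

Orientations are given as a unit quaternion [x, y, z, w].
In Python, from rig import ctrl gives the robot as it stands. Calls block until the motion is done:
- ctrl.reach(position, orientation): joint-space move of the TCP to a pose.
- ctrl.servo_line(position, frame=None, vel=0.15): straight line of the TCP; frame=None keeps the orientation; vel is the mean speed in m/s.
- ctrl.movej(angles): joint-space move.
- ctrl.open_gripper() and ctrl.grab(strength=None): open the fingers fully, or close them until they stop; strength is the grip in N (None keeps the last).
- ctrl.wait(seconds).
- ctrl.ik(position, orientation): joint angles nearest the present ones, or None.
- ctrl.sense(): the state.
- ctrl.grab_frame(name): name is "side" or "top"; returns the picture (384x512x3 uint8, red, green, blue); there is no depth.
- ctrl.get_calibration(name): a dict with "fovy" (degrees; the focal length in pixels is half the picture's height over the tangent of half this angle, whatever the lens; pixels are square), "cx", "cy" (the principal point, pixels), "rvec" (rotation vector, rad) and "tvec" (3), from world to camera coordinates, as OpenCV has them. Camera axes: x right, y down, z forward; pixel columns grow to the right and rows downward; lengths in m; the calibration is good to about 2 mm. A picture is of the moment at which its call begins. get_calibration takes no time and is no camera call.
A pose or a line that the arm cannot do raises ctrl.IKError and nothing moves.
- ctrl.sign_off(): hands the job in, once; it reports no verdict.
The state is a dict: "t": time; "joint_positions": joint angles; "joint_velocities": joint speeds; "tau": joint torques, N m; "ee_pos": TCP position; "tool_rot": TCP orientation; "contact_force": force on the tool from outside, world axes, zero at the start; "ft_torque": the same for the moment, N m; "finger_gap": opening from 0.0 (shut) to 1.0 (fully open).
Only numpy, scipy, OpenCV 4.12 (cv2) and the standard library are available. Lean on these libraries where they do the work, as an engineer would, in place of code of your own. Each camera call takes 0.05 s, during which the arm holds its last target.

### The job

Move the four dosing bottles from the coloured holders of the filling rack to the four pockets of the dosing carriage, keeping the recipe order: the bottle that starts next to the brass weight goes into the pocket next to the blue-topped motor, the next one into the next pocket, and so on along the row. Keep the bottles upright at all times and leave each standing on the floor of its pocket, released.

Things in the scene. Friction and masses are not known exactly. Their poses are not given: they have to be found in the camera images.
- red_mid (a point): Centre (50 mm above the foot) of the loose bottle with red cap and band: clear round body 34 mm across, 100 mm tall, 0.12 kg. Grip the cap: a cylinder 26 mm across, the top 26 mm, its middle 37 mm above this point; the neck below is 20 mm across. z is its axis, up; yaw means nothing. Starts upright in the red holder, this point 60 mm above the table.
- yellow_mid (a point): Centre (50 mm above the foot) of the loose bottle with yellow cap and band: clear round body 34 mm across, 100 mm tall, 0.12 kg. Grip the cap: a cylinder 26 mm across, the top 26 mm, its middle 37 mm above this point; the neck below is 20 mm across. z is its axis, up; yaw means nothing. Starts upright in the yellow holder, this point 60 mm above the table.
- green_mid (a point): Centre (50 mm above the foot) of the loose bottle with green cap and band: clear round body 34 mm across, 100 mm tall, 0.12 kg. Grip the cap: a cylinder 26 mm across, the top 26 mm, its middle 37 mm above this point; the neck below is 20 mm across. z is its axis, up; yaw means nothing. Starts upright in the green holder, this point 60 mm above the table.
- white_mid (a point): Centre (50 mm above the foot) of the loose bottle with white cap and band: clear round body 34 mm across, 100 mm tall, 0.12 kg. Grip the cap: a cylinder 26 mm across, the top 26 mm, its middle 37 mm above this point; the neck below is 20 mm across. z is its axis, up; yaw means nothing. Starts upright in the white holder, this point 60 mm above the table.
- holder_red: Fixed red holder of the filling rack: square open tray 58 mm wide, walls 4 mm thick, 18 mm high, on a 6 mm plate. Origin: centre of its underside. The four holders, colours in any order, stand 60 mm apart in a row along their common y, which points to the robot's left within 0.3 rad; x points away from the robot. They stay put and so keep the starting order.
- holder_yellow: Fixed yellow holder of the filling rack: square open tray 58 mm wide, walls 4 mm thick, 18 mm high, on a 6 mm plate. Origin: centre of its underside. The four holders, colours in any order, stand 60 mm apart in a row along their common y, which points to the robot's left within 0.3 rad; x points away from the robot. They stay put and so keep the starting order.
- holder_green: Fixed green holder of the filling rack: square open tray 58 mm wide, walls 4 mm thick, 18 mm high, on a 6 mm plate. Origin: centre of its underside. The four holders, colours in any order, stand 60 mm apart in a row along their common y, which points to the robot's left within 0.3 rad; x points away from the robot. They stay put and so keep the starting order.
- holder_white: Fixed white holder of the filling rack: square open tray 58 mm wide, walls 4 mm thick, 18 mm high, on a 6 mm plate. Origin: centre of its underside. The four holders, colours in any order, stand 60 mm apart in a row along their common y, which points to the robot's left within 0.3 rad; x points away from the robot. They stay put and so keep the starting order.
- carriage: Fixed dark plate with four aluminium-walled pockets, 52 mm square inside, centred at x 0, y +90, +30, -30, -90 mm; floors 6 mm, wall tops 20 mm up; a seated bottle's centre is 56 mm up. Origin: underside, on the table, mid-row. y: along the row to the robot's left within 0.3 rad; x: away. Black motor with blue top at y +150 mm, 52 mm tall. Lies left or right of the filling rack.
- brass_weight: Solid brass cylinder 42 mm across, 44 mm tall, fixed on one end of the filling rack's plate (either end; a black rubber stop stands on the other), in line with the holders and 57 mm from the centre of the nearest one. Origin: centre of its underside, 6 mm above the table.
Mind the look-alikes: they are no part of the job. Leave any orange, pink or purple look-alike of the part that bears green_mid alone.

How it is judged:
By the outcome, as a careful person would: the job done as asked, in the order asked, and still so for the second after the job is handed in, with the robot touching nothing.
It also fails if it takes over 115 s, if anything falls off the work surface, if the arm or the gripper's body presses on something with over 40 N, if the wrist force passes 120 N, or if a joint passes its speed limit or range.

## Working session

There is one attempt and no reset: what is moved stays moved. The work goes in short steps, each a Python script; the robot and the scene stay as the last script left them, time stands still between calls to the robot, and variables do not carry over. Pictures are saved under pics/ and viewed, and the job is handed in when it is done.

```bash
ls; mkdir -p pics
python3 - <<'E'
from rig import ctrl
import cv2
for n in("side","top"):
    im=ctrl.grab_frame(n); cv2.imwrite(f"pics/{n}0.png",im[:,:,::-1]); print(n,ctrl.get_calibration(n))
s=ctrl.sense(); print(s['t'],s['ee_pos'],s['tool_rot'],ctrl.hold_point_z)
E
```

```text
pics
side {'fovy': 50.21753357207337, 'cx': 254.21348628900245, 'cy': 196.7426397797504, 'rvec': array([ 0.35642352, -2.77410301,  1.1751418 ]), 'tvec': array([0.53040486, 0.1562408 , 1.09185694])}
top {'fovy': 51.00862915887954, 'cx': 257.5286150421947, 'cy': 189.88512034206644, 'rvec': array([ 2.13410004, -2.18868773,  0.1293959 ]), 'tvec': array([-0.00707594,  0.58720138,  1.01634602])}
0.1 [ 0.18062045 -0.62382725  0.23015036] [ 7.99407611e-01 -6.00788279e-01 -7.16550358e-04 -6.33904390e-04] 0.0187
```

View pics/side0.png

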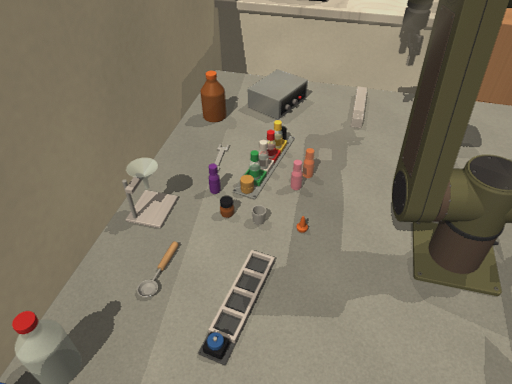

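View pics/top0.png

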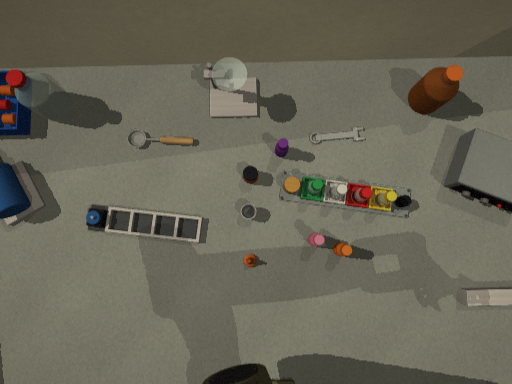

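Run:
```python
import cv2,numpy as np
t=cv2.imread("pics/top0.png"); s=cv2.imread("pics/side0.png")
cv2.imwrite("pics/c1.png",cv2.resize(t[160:280,270:420],None,fx=5,fy=5,interpolation=cv2.INTER_CUBIC))
cv2.imwrite("pics/c2.png",cv2.resize(t[190:260,80:210],None,fx=6,fy=6,interpolation=cv2.INTER_CUBIC))
cv2.imwrite("pics/c3.png",cv2.resize(s[110:210,205:325],None,fx=6,fy=6,interpolation=cv2.INTER_CUBIC))
```

```text
(no output)
```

View pics/c1.png

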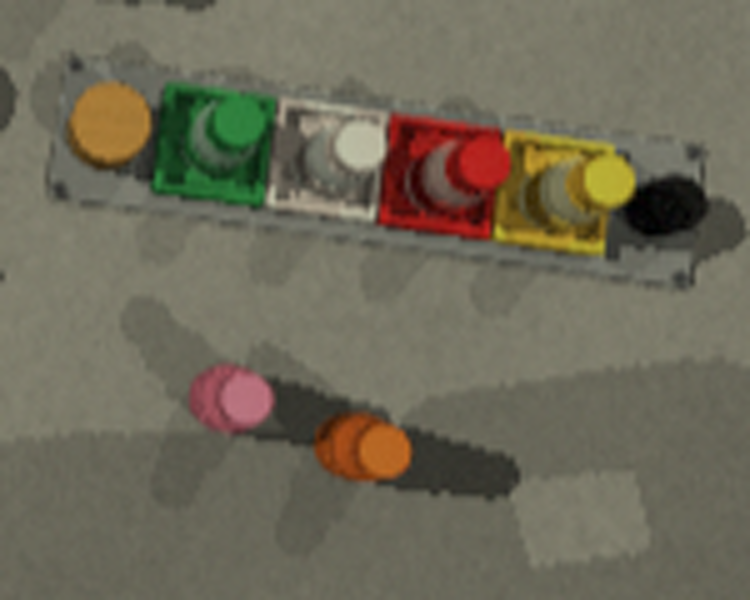

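View pics/c2.png

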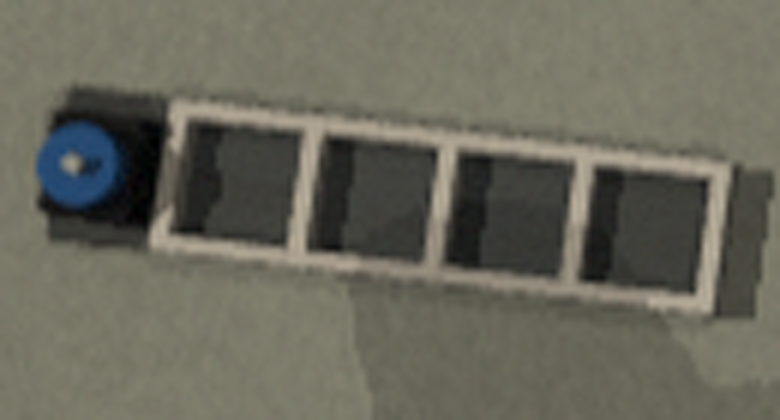

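View pics/c3.png

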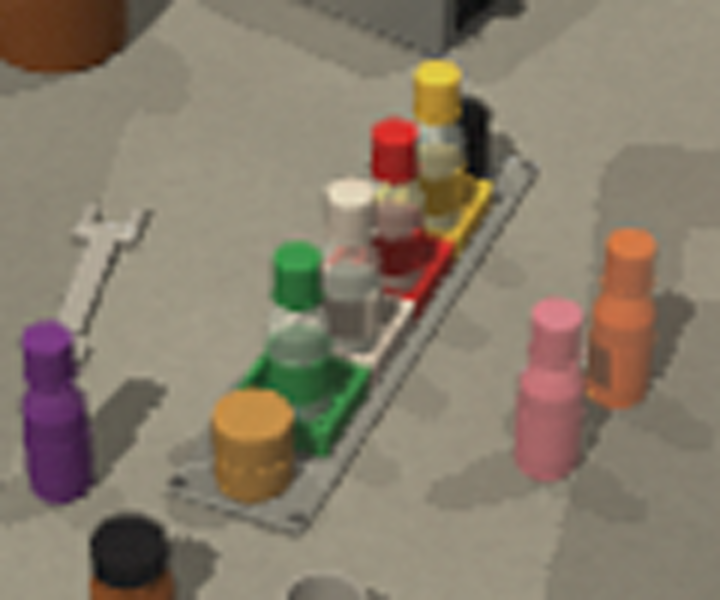

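```bash
cat > h.py <<'E'
from rig import ctrl
import cv2,numpy as np
from scipy.spatial.transform import Rotation as R
def cam(n):
    c=ctrl.get_calibration(n); f=192/np.tan(np.radians(c['fovy'])/2)
    return f,c['cx'],c['cy'],cv2.Rodrigues(c['rvec'])[0],np.array(c['tvec'])
def onplane(n,uv,z):
    f,cx,cy,Rm,t=cam(n); d=Rm.T@np.array([(uv[0]-cx)/f,(uv[1]-cy)/f,1]); o=-Rm.T@t
    return o+d*(z-o[2])/d[2]
def proj(n,p):
    f,cx,cy,Rm,t=cam(n); q=Rm@np.asarray(p,float)+t; return np.array([f*q[0]/q[2]+cx,f*q[1]/q[2]+cy])
E
python3 - <<'E'
from h import *
np.set_printoptions(precision=4,suppress=True)
C1=lambda x,y:((x+.5)/5-.5+270,(y+.5)/5-.5+160)
C2=lambda x,y:((x+.5)/6-.5+80,(y+.5)/6-.5+190)
C3=lambda x,y:((x+.5)/6-.5+205,(y+.5)/6-.5+110)
caps=dict(green=(239,122),white=(360,146),red=(484,162),yellow=(607,180))
side=dict(green=(299,256),white=(349,194),red=(395,132),yellow=(438,74))
for k in caps:
    p=onplane('top',C1(*caps[k]),.11); print(k,p,'side',onplane('side',C3(*side[k]),.11))
for k,v in dict(pink=(246,399),orange=(384,450)).items(): print(k,onplane('top',C1(*v),.10))
print('brass',onplane('top',C1(110,122),.05))
q=np.array([onplane('top',C2(*v),.02) for v in [(172,100),(730,163),(712,312),(152,247)]])
print(q,q.mean(0),[np.linalg.norm(q[i]-q[i-1]) for i in range(4)])
print('pocketcorners mid dividers')
print('motor',onplane('top',C2(78,164),.052))
hq=dict(green=[(166,83),(279,94),(266,206),(153,192)],yellow=[(507,130),(618,142),(606,256),(494,240)])
for k,v in hq.items():
    a=np.array([onplane('top',C1(*x),.024) for x in v]); print(k,a.mean(0),np.linalg.norm(a[0]-a[1]))
E
```

```text
green [ 0.5886 -0.1673  0.11  ] side [ 0.5904 -0.1634  0.11  ]
white [ 0.5754 -0.2254  0.11  ] side [ 0.5786 -0.2203  0.11  ]
red [ 0.5661 -0.2851  0.11  ] side [ 0.5681 -0.2802  0.11  ]
yellow [ 0.5559 -0.3441  0.11  ] side [ 0.5577 -0.3396  0.11  ]
pink [ 0.4551 -0.1664  0.1   ]
orange [ 0.4291 -0.2318  0.1   ]
brass [ 0.5981 -0.11    0.05  ]
[[0.5551 0.3724 0.02  ]
 [0.5212 0.1276 0.02  ]
 [0.4567 0.136  0.02  ]
 [0.491  0.3799 0.02  ]] [0.506 0.254 0.02 ] [np.float64(0.06450620794149436), np.float64(0.24703968367557558), np.float64(0.06506226659207043), np.float64(0.2462583578556286)]
pocketcorners mid dividers
motor [0.5261 0.3999 0.052 ]
green [ 0.5886 -0.1679  0.024 ] 0.06003618230281637
yellow [ 0.5585 -0.3459  0.024 ] 0.05874346530024138
```

```bash
cat >> h.py <<'E'
YAW=-0.155
def quat(sgn=1):
    c,s=np.cos(YAW)*sgn,np.sin(YAW)*sgn
    return R.from_matrix(np.array([[c,s,0],[s,-c,0],[0,0,-1.]])).as_quat()
CAP={'green':(.5892,-.1654),'white':(.5768,-.2229),'red':(.5668,-.2828),'yellow':(.5566,-.3420)}
YA=np.array([.137,.990]); YA/=np.linalg.norm(YA)
CC=np.array([.506,.254])
POCK={k:CC+YA*o for k,o in zip(('green','white','red','yellow'),(.09,.03,-.03,-.09))}
ZG=.077; UP=.225
E
python3 - <<'E'
from h import *
np.set_printoptions(precision=4,suppress=True)
for sg in(1,-1):
  for d in (CAP,POCK):
    for k in d:
      for z in(ZG,UP): print(sg,k,z,ctrl.ik([*d[k],z],quat(sg)))
print(POCK)
s=cv2.imread("pics/side0.png")
for o in(.12,.06,0,-.06,-.12):
    for x in(-.03,.03):
        XA=np.array([YA[1],-YA[0]]);p=proj('side',[*(CC+YA*o+XA*x),.02]); s=cv2.circle(s,tuple(int(round(v*8)) for v in p),8,(0,0,255),-1,shift=3)
for k in POCK:
    p=proj('side',[*POCK[k],.006]); cv2.circle(s,tuple(int(round(v*8)) for v in p),12,(0,255,0),-1,shift=3)
cv2.imwrite("pics/c4.png",cv2.resize(s[240:365,190:290],None,fx=4.5,fy=4.5))
E
```

```text
1 green 0.077 [-0.3614  0.1828  1.8581 -0.      1.1006 -0.2064]
1 green 0.225 [-0.3614  0.0451  1.7448 -0.      1.3517 -0.2064]
1 white 0.077 [-0.4556  0.1958  1.8431 -0.      1.1027 -0.3006]
1 white 0.225 [-0.4556  0.0591  1.7302 -0.      1.3523 -0.3006]
1 red 0.077 [-0.5475  0.2261  1.8073 -0.      1.1081 -0.3925]
1 red 0.225 [-0.5475  0.0919  1.6956 -0.      1.3542 -0.3925]
1 yellow 0.077 [-0.6331  0.2657  1.7595 -0.      1.1164 -0.4781]
1 yellow 0.225 [-0.6331  0.1347  1.649  -0.      1.3579 -0.4781]
1 green 0.077 [ 0.4984  0.2024  1.8354 -0.      1.1038  0.6534]
1 green 0.225 [ 0.4984  0.0662  1.7228 -0.      1.3526  0.6534]
1 white 0.077 [ 0.4156  0.1248  1.9238 -0.      1.093   0.5706]
1 white 0.225 [ 0.4156 -0.0174  1.808  -0.      1.351   0.5706]
1 red 0.077 [ 0.3226  0.0529  2.0012 -0.      1.0875  0.4776]
1 red 0.225 [ 0.3226 -0.0943  1.8815 -0.      1.3543  0.4776]
1 yellow 0.077 [ 0.2191 -0.0113  2.0666 -0.      1.0863  0.3741]
1 yellow 0.225 [ 0.2191 -0.1624  1.943  -0.      1.361   0.3741]
-1 green 0.077 None
-1 green 0.225 None
-1 white 0.077 [-0.4556  0.1958  1.8431 
[... 301 characters left out ...]
.6331  0.1347  1.649  -0.      1.3579  2.6635]
-1 green 0.077 [ 0.4984  0.2024  1.8354 -0.      1.1038 -2.4881]
-1 green 0.225 [ 0.4984  0.0662  1.7228 -0.      1.3526 -2.4881]
-1 white 0.077 [ 0.4156  0.1248  1.9238 -0.      1.093  -2.571 ]
-1 white 0.225 [ 0.4156 -0.0174  1.808  -0.      1.351  -2.571 ]
-1 red 0.077 [ 0.3226  0.0529  2.0012 -0.      1.0875 -2.664 ]
-1 red 0.225 [ 0.3226 -0.0943  1.8815 -0.      1.3543 -2.664 ]
-1 yellow 0.077 [ 0.2191 -0.0113  2.0666 -0.      1.0863 -2.7675]
-1 yellow 0.225 [ 0.2191 -0.1624  1.943  -0.      1.361  -2.7675]
{'green': array([0.5183, 0.3432]), 'white': array([0.5101, 0.2837]), 'red': array([0.5019, 0.2243]), 'yellow': array([0.4937, 0.1648])}
```

View pics/c4.png

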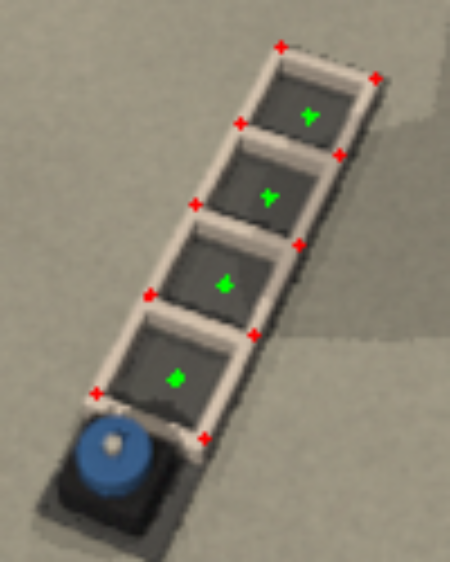

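The zoomed top crop settles which bottles are which. The caps in the holders are green (317,184), white (342,189), red (366,192) and yellow (391,195). The look-alikes to avoid are pink (319,239), orange (346,249) and purple (282,147), all standing outside the rack. Brass is at (292,184), next to green, and the black stop is next to yellow. The blue motor is at the left (+y) end of the carriage, so green goes to pocket +90, white +30, red −30 and yellow −90. In the side view the projected carriage grid sits about 4 mm from the picture, so I'll use the mean of the two cameras.

```bash
sed -i 's/CC=np.array(\[.506,.254\])/CC=np.array([.5065,.2562])/' h.py
cat >> h.py <<'E'
def pick(k):
    x,y=CAP[k]
    ctrl.servo_line([x,y,ZG],vel=.15); ctrl.grab(40)
    s=ctrl.sense(); print(k,'grab',s['t'],s['finger_gap'],s['ee_pos'],s['contact_force'])
def shot(n):
    t=ctrl.grab_frame('top');s=ctrl.grab_frame('side')
    t=cv2.resize(t[120:270,70:430],(800,333));s=cv2.resize(s[70:370,190:340],(250,500))
    cv2.imwrite(f"pics/{n}_t.png",t[:,:,::-1]);cv2.imwrite(f"pics/{n}_s.png",s[:,:,::-1])
def lift(k): ctrl.servo_line([*CAP[k],UP],vel=.15)
def place(k):
    ctrl.servo_line([*POCK[k],UP],vel=.22)
    ctrl.servo_line([*POCK[k],ZG-.003],vel=.12)
    s=ctrl.sense(); print('down',s['finger_gap'],s['ee_pos'],s['contact_force'])
    ctrl.wait(.2); ctrl.open_gripper(); ctrl.wait(.1)
    ctrl.servo_line([*POCK[k],UP],vel=.15); print(ctrl.sense()['t'])
E
python3 - <<'E'
from h import *
np.set_printoptions(precision=4,suppress=True)
ctrl.reach([*CAP['green'],UP],quat()); print(ctrl.sense()['t'])
pick('green'); lift('green'); print(ctrl.sense()['finger_gap'],ctrl.sense()['contact_force'])
shot('g1'); place('green'); shot('g2')
E
```

```text
2.3
green grab 4.0167 0.2910192786472167 [ 0.5895 -0.1655  0.0774] [-0.2816  0.382   2.0213]
0.294552163775914 [ 0.3102  0.5805 -1.3313]
down 0.29117666252021546 [0.5195 0.3457 0.075 ] [ 0.1553 -0.1784 -1.0537]
11.225
```

Run:
```python
import cv2,numpy as np
for n in('g1','g2'):
    a=cv2.imread(f'pics/{n}_t.png');b=cv2.imread(f'pics/{n}_s.png'); b=cv2.resize(b,(133,266)) ; 
    cv2.imwrite(f'pics/{n}.png',a)
```

```text
(no output)
```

View pics/g1_s.png

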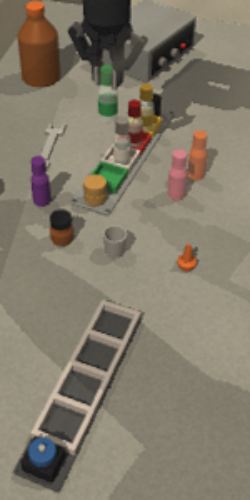

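View pics/g2_s.png

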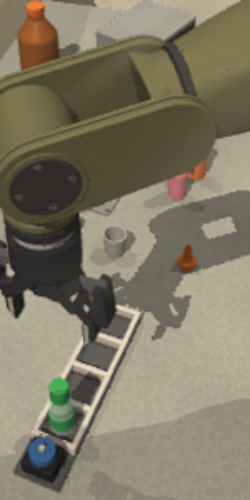

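View pics/g2_t.png

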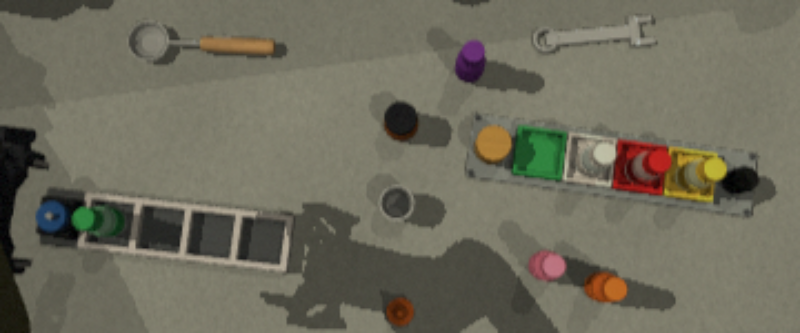

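The g2 pictures show green standing upright in the pocket by the blue motor (top crop, cap at about (83,218)). The rack's remaining three are undisturbed. I'll carry on with white, then check again.

Run:
```python
from h import *
np.set_printoptions(precision=4,suppress=True)
c=ctrl.sense()['ee_pos']
for k in('white','red'):
    ctrl.servo_line([*CAP[k],UP],vel=.3)
    pick(k); lift(k); s=ctrl.sense(); print(s['finger_gap'],s['contact_force'])
    if s['finger_gap']<.2: raise SystemExit('lost')
    place(k); shot(k)
```

```text
white grab 15.0917 0.2883183084086751 [ 0.5771 -0.2231  0.0775] [-0.5452  0.0303  1.4718]
0.28924101340990765 [ 0.2829  0.0777 -1.3861]
down 0.2937078503624319 [0.5113 0.2862 0.0749] [ 0.9582 -0.566  -1.3327]
22.1917
red grab 26.0667 0.2867703424459596 [ 0.567  -0.283   0.0775] [-0.2384 -0.0055  2.8212]
0.2944038896177251 [-0.6915  0.2484 -2.2712]
down 0.29036069937333214 [0.5031 0.2267 0.0749] [ 0.0515 -0.2743 -1.2648]
33.1667
```

View pics/red_t.png

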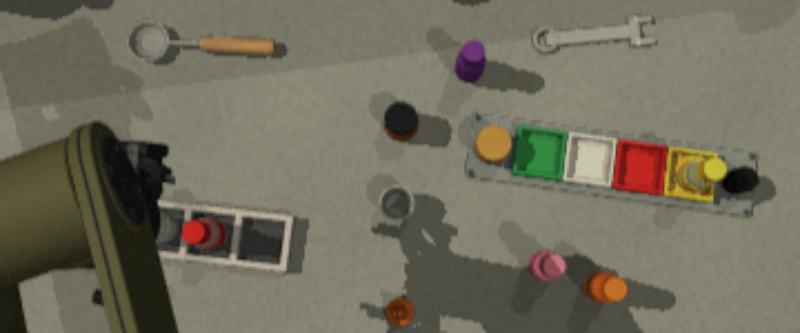

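View pics/red_s.png

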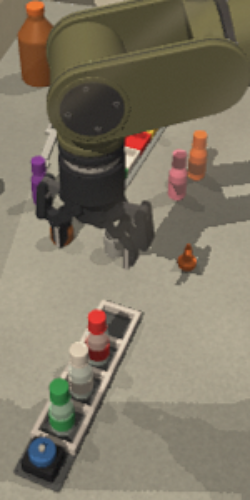

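Green, white and red stand upright in order (side crop, caps at (60,387), (79,352) and (97,320)). The last pocket is free and only yellow remains in the rack, top crop (714,169).

Run:
```python
from h import *
np.set_printoptions(precision=4,suppress=True)
k='yellow'
ctrl.servo_line([*CAP[k],UP],vel=.3)
pick(k); lift(k); s=ctrl.sense(); print(s['finger_gap'],s['contact_force'])
if s['finger_gap']<.2: raise SystemExit('lost')
place(k)
ctrl.servo_line([.5,-.12,.27],vel=.25); ctrl.wait(.3)
for n in('top','side'):
    im=ctrl.grab_frame(n); im=im[180:270,70:220] if n=='top' else im[230:370,180:300]
    cv2.imwrite(f'pics/fin_{n}.png',cv2.resize(im,None,fx=4,fy=4,interpolation=cv2.INTER_CUBIC)[:,:,::-1])
# predicted cap-top centres for check
for k in POCK: print(k,(proj('top',[*POCK[k],.106])-[70,180])*4,(proj('side',[*POCK[k],.106])-[180,230])*4)
print(ctrl.sense()['t'])
```

```text
yellow grab 37.0333 0.29105846735867114 [ 0.5568 -0.3422  0.0775] [0.3272 0.1024 2.7944]
0.2906256223361687 [ 0.108   0.2032 -0.6834]
down 0.29406198066768957 [0.4949 0.1672 0.0748] [-0.1749 -0.1013 -1.1755]
44.1333
green [144.2466 152.826 ] [184.0763 283.8264]
white [242.7068 163.9941] [230.3773 196.7621]
red [341.3232 175.1799] [272.8359 116.9231]
yellow [440.0962 186.3835] [311.9113  43.4459]
45.8417
```

View pics/fin_top.png

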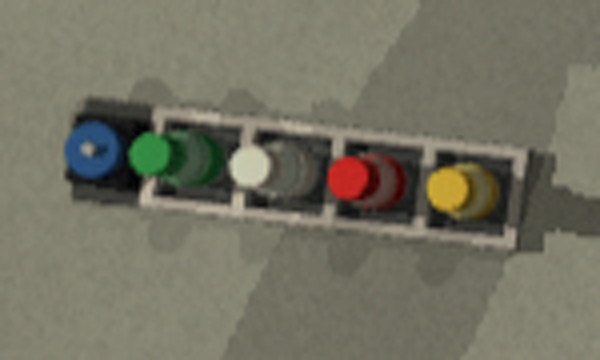

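View pics/fin_side.png

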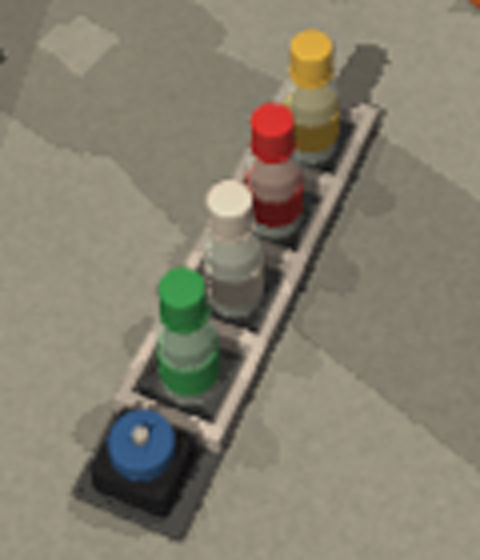

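Both views show four upright bottles inside their pockets: green by the blue motor, then white, red and yellow. The cap tops lie within about 8 px (2 native px, roughly 4 mm) of the positions predicted for seated bottles. The arm is clear, so I'm handing in.

```bash
python3 -c "
from rig import ctrl
ctrl.sign_off(); print(ctrl.sense()['t'])"
```

```text
the job is handed in; nothing more can be done
the job is handed in; nothing more can be done
```

All four bottles are in the dosing carriage in recipe order, starting at the blue-topped motor: green (it started next to the brass weight), then white, red and yellow. I moved each by its cap on straight-line carries, and the robot clock read about 46 s when I last checked before handing in.

**Final checks:** both camera views show every bottle upright, released and standing inside its pocket walls, with the arm well clear. The forces I read at each grasp, lift and set-down stayed below 3 N on each axis. The orange, pink and purple look-alikes were left alone.

**One disagreement:** the two cameras differed by about 4–5 mm along the row. I used their mean, which was well inside the roughly 9 mm of pocket clearance. The final cap positions still show a difference of up to about 4 mm in the top view. The sign-off itself gave no verdict.

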